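Find the feed wheel with bearing play and clamp it

ROBOT

A 7-joint arm with a two-finger parallel gripper is mounted at the origin on the work surface. World frame = base frame: x ahead of the robot, y to its left, z up, the work surface at z = 0. Lengths are in mm, angles in rad, forces in N, time in s.
With the tool pointing down it reaches from about 400 to 875 mm from the base axis. Payload 4.4 kg.
Tool frame: the origin (TCP) lies at the very end of the fingers, on their centre line; the grasp point (between the pads) lies 19 mm behind it; y points along the fingers, x is the direction in which the jaws open and shut, and the axes are right-handed (so a half turn about y gives the same grasp; the last joint's range is limited). The gripper opens to 85 mm and grips with 20 to 120 N. Pads are 22 mm wide; open, the fingers measure 114 mm over their backs; the gripper's body (76 mm by 85 mm) begins 54 mm behind the grasp point. The pads swing forward as they close: fully open they stand 13 mm farther back than shut.
Start: joints at [1.082, 0.628, 0.038, 1.517, -0.027, 0.996, -0.02], TCP at [266.733, -592.766, 231.313] pointing down, gripper open.
Joint ranges: [-3.06, 3.06], [-0.37, 2.12], [-1.25, 1.32], [0.18, 2.47], [-1.1, 4.24], [0.23, 1.98], [-2.94, 2.94]. Speed limits (rad/s): [2.57, 2.57, 3.14, 3.14, 3.14, 3.14, 3.14].

INTERFACE

Orientations are given as [roll, pitch, yaw] about the fixed x, y, z axes, in that order (R = Rz(yaw) Ry(pitch) Rx(roll)).
In Python, from cell import readout, eyes, finish_job gives the robot as it stands. The module is installed in compiled form; this text tells all that it offers.
- The arm moves only by the tool apply_moves, never from a script. Its argument "commands" is a list that holds one entry, the list of rows, each a list of 6 numbers: the shift along the tool's x, y, z in units of 0.04 m (1.0 is 0.04 m), then the turn, a rotation vector about the tool's x, y, z in units of 5 degrees (1.0 is 5 degrees). A call has 1 to 8 rows; each row shifts and turns the pose as measured when the row begins, along the tool's axes as they then stand; what a row does not reach is not made up. A row lasts 1/12 s, in which the tool goes at most 41.7 mm and 7.16 degrees, less where a joint would pass 70% of its speed; a pose out of reach is approached as far as the arm can. A call with a number of a shift or a turn outside -1 to 1 is refused whole. A call with a gripper value outside its range is refused whole. "claw" is the finger opening in mm, from 0 to 85.4, set as the call begins (left out, the last holds). The fingers move at their own pace and stop on an object; the grip force is fixed at half the most. Time passes only in rows, so rows that do not move let the fingers close. It gives the time, the measured TCP pose, the force and the opening at its end, in the units of the state.
- readout.read_state(): the state, without advancing time (a new reading comes with each control period).
- eyes.get_image(name): name is "scene" or "top"; returns a dict with "image" (420x560x3 uint8, red, green, blue), "mtx" (3x3 intrinsics, pixels), "rvec" (rotation vector, rad) and "tvec" (3), from world to camera coordinates, as OpenCV has them. Camera axes: x right, y down, z forward; pixel columns grow to the right and rows downward; lengths in mm; the calibration is good to about 2 mm. A picture is of the moment at which its call begins. There is no depth.
- finish_job(): hands the job in, once; it reports no verdict.
The state is a dict: "clock": time; "qpos": joint angles; "qd": joint speeds; "tau": joint torques, N m; "eef_pos": TCP position; "tool_rot": TCP orientation; "force": force on the tool from outside, world axes, zero at the start; "torque": the same for the moment, N m; "width": finger opening in mm.
Only numpy, scipy, OpenCV 4.12 (cv2) and the standard library are available. Lean on these libraries where they do the work, as an engineer would, in place of code of your own. Each camera call takes 0.05 s, during which the arm holds its last target. There are 200 camera calls.

TASK

One of the three feed wheels has a worn bearing, which cannot be seen: rock the wheels at the top of the rim, each fully to the left (seen from the robot), then fully to the right, with a short pause at either end, until you feel the one that has play. Leave that wheel leaning fully to the right and only then lock it there, pushing its clamp handle over past the over-centre point so that it stays closed. Leave the clamps of the sound wheels open, do not disturb the jar, the carton and the screwdriver, and let go of everything.

Things in the scene. Friction and masses are not known exactly. Their poses are not given: they have to be found in the camera images.
- unit_1: One of three outwardly identical stands fixed to the bench: aluminium base plate 240 x 100 x 12 mm, a steel fork with a rubber-tyred wheel, a toggle clamp on the robot's side. Origin on the bench straight below the wheel's centre; x from clamp to wheel (away from the robot, turned up to 0.25 rad), y along the axle, left seen from the robot, z up. Plate from x = -175 to +65 mm.
- wheel_1_top (a point): Topmost point of the wheel of unit_1, 140 mm above the bench. It does not turn when the wheel spins; it moves along the stand's y when the wheel rocks about its hub, 60 mm below. Sound bearing: at most 0.6 mm to either side, then a hard stop. Worn: about 4.5 mm to either side with hardly any resistance (0.5 N), then a hard stop.
- clamp_1 (a joint): Clamp handle angle of unit_1, rad. 0 = open, leaning back 30 degrees towards the robot (-x); grows as it swings up and over towards the wheel; upright 0.52; over-centre 0.85; 1.15 = closed at its stop, leaning 36 degrees to the wheel, plunger at the tyre. A spring returns it to 0 if let go before 0.85 and holds it at 1.15 beyond. Pushing its end takes up to about 8 N before the centre.
- handle_1_end (a point): Centre of the round end (radius 9 mm) of unit_1's clamp handle, a steel arm with a black rubber grip 18 mm thick. It swings in the stand's x-z plane about a pivot at x = -115, z = 60 mm of the stand, 95 mm away. Open: x = -162, z = 142 mm; closed: x = -59, z = 137 mm. Bracket and plunger below reach 72 mm above the bench.
- unit_2: Second stand, built exactly like unit_1. Wheel (all stands): dark rubber tyre, 120 mm diameter, 30 mm wide, axle along the stand's y, 80 mm above the bench. Fork cheeks 66 mm apart over their outsides, 50 mm inside, rounded tops 95 mm above the bench; the upper 40 mm of the tyre stand free; push its flat sides with a finger to rock it (a firm pinch resists the tilt).
- wheel_2_top (a point): The same point on the wheel of unit_2. A rocked wheel stays where it is left. At rest every wheel starts within 0.6 mm of the middle.
- clamp_2 (a joint): The same for the clamp of unit_2.
- handle_2_end (a point): The same point on the clamp handle of unit_2.
- unit_3: Third stand, built exactly like unit_1, same origin and axes. The three stands stand side by side, some 0.2 to 0.33 m apart, in any order. Where the one with the worn bearing stands changes from run to run and cannot be seen.
- wheel_3_top (a point): The same point on the wheel of unit_3.
- clamp_3 (a joint): The same for the clamp of unit_3.
- handle_3_end (a point): The same point on the clamp handle of unit_3.
- jar: White-capped medicine jar, 60 mm diameter, 85 mm tall, a bystander; origin at the centre of its underside.
- carton: Cardboard carton 60 x 110 x 45 mm, a bystander; origin at the centre of its underside.
- screwdriver: Screwdriver 180 mm long lying on the bench nearer the robot, a bystander; origin on its underside, x along it.

How it is judged:
By the outcome, as a careful person would: the job done as asked, in the order asked, and still so for the second after the job is handed in, with the robot touching nothing.
It also fails if it takes over 64 s, if anything falls off the work surface, if the arm or the gripper's body presses on something with over 40 N, if the wrist force passes 120 N, or if a joint passes its speed limit or range.

## Working session

There is one attempt and no reset: what is moved stays moved. The work goes in short steps, Python scripts to look and compute and a tool call to move; the robot and the scene stay as the last step left them, time stands still between calls to the robot, and variables do not carry over. Pictures are saved under pics/ and viewed, about 8 in all and at most 12, crops included, and the job is handed in when it is done.

Besides the shell and the picture viewer there is one more tool, called after ">>>" in YAML: its name, and indented under it one key for each argument. apply_moves: Moves the arm, as the interface text tells. Shifts and turns lie within -1 to 1; 1 stands for 0.04 m of shift or 5 degrees of turn. Its arguments: {"type":"object","properties":{"commands":{"type":"array"},"claw":{"type":"number"}},"required":["commands"]}

```bash
mkdir -p pics; python3 - <<'E'
from cell import readout, eyes
import cv2,numpy as np
for n in("scene","top"):
    d=eyes.get_image(n); cv2.imwrite(f"pics/{n}0.png",d["image"][:,:,::-1]); np.savez(f"{n}0.npz",**d)
    R=cv2.Rodrigues(np.array(d["rvec"],float))[0]; print(n,d["mtx"],-R.T@np.array(d["tvec"]).ravel())
print(readout.read_state())
E
```

```text
scene [[475.34792341   0.         274.48719739]
 [  0.         475.34792341 202.12841942]
 [  0.           0.           1.        ]] [1090.49766972  200.78248219 1040.34926692]
top [[496.36997216   0.         281.41161706]
 [  0.         496.36997216 207.16215478]
 [  0.           0.           1.        ]] [ 342.54905639   -3.12983357 1355.71571859]
{'clock': 0.1, 'qpos': array([ 1.08221776,  0.62922718,  0.03846378,  1.51825149, -0.02699771,
        0.99632257, -0.01999948]), 'qd': array([ 0.00010485, -0.00200567,  0.00240967, -0.00225428, -0.00085258,
        0.00034617,  0.00105175]), 'tau': array([ 2.60474604e-03, -5.64538229e+01,  1.23033129e+00, -1.93974674e+01,
        1.13196153e-02,  5.44703042e-03,  2.04971298e-05]), 'eef_pos': array([ 266.48173728, -592.2541129 ,  230.50383142]), 'tool_rot': array([-1.57082483,  0.00168989, -1.14803103]), 'force': array([-0.27140057, -0.6076951 , -1.03793552]), 'torque': array([ 0.00169342, -0.02479146,  0.01875219]), 'width': 85.4557085124123}
```

View pics/scene0.png

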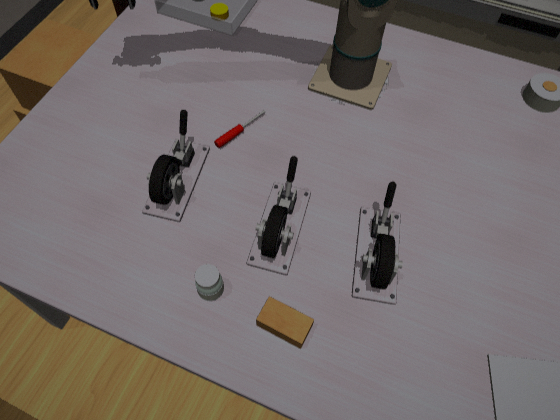

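View pics/top0.png

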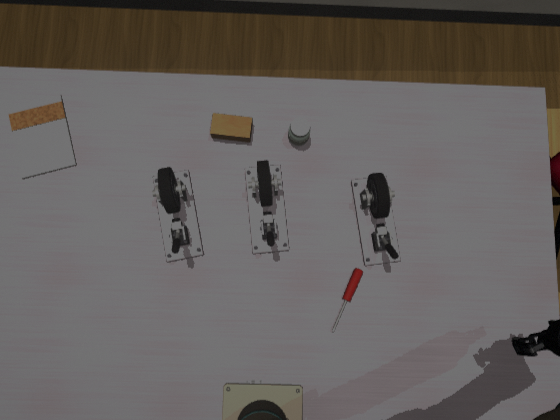

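```bash
python3 - <<'E'
import cv2,numpy as np
a=cv2.imread("pics/top0.png")[150:275,140:410]; a=cv2.resize(a,None,fx=2.9,fy=2.9,interpolation=cv2.INTER_CUBIC)
b=cv2.imread("pics/scene0.png")[100:310,135:415]; b=cv2.resize(b,None,fx=2.8,fy=2.8,interpolation=cv2.INTER_CUBIC)
f=lambda x:np.clip(x.astype(float)*1.6,0,255).astype(np.uint8)
for n,i,o,k in(("a",a,(140,150),2.9),("b",b,(135,100),2.8)):
    i=f(i)
    for v in range(0,600,20):
        x=int((v-o[0])*k); y=int((v-o[1])*k)
        if 0<=x<i.shape[1]: cv2.putText(i,str(v),(x,8),0,.3,(0,0,255)); cv2.line(i,(x,10),(x,16),(0,0,255))
        if 0<=y<i.shape[0]: cv2.putText(i,str(v),(0,y),0,.3,(0,0,255)); cv2.line(i,(20,y),(26,y),(0,0,255))
    cv2.imwrite(f"pics/crop_{n}.png",i)
for n in("top0","scene0"):
    g=cv2.cvtColor(cv2.imread(f"pics/{n}.png"),6); m=(g<45).astype(np.uint8)
    k,l,s,c=cv2.connectedComponentsWithStats(m)
    for i in range(1,k):
        if s[i][4]>60: print(n,s[i],c[i].round(1))
E
```

```text
top0 [   0    0  560   27 6184] [311.6  10.4]
top0 [211 133  40   9 147] [231.3 137.6]
top0 [550 152  10  54 402] [555.3 177.2]
top0 [257 161  15  46 548] [264.3 183.1]
top0 [158 167  23  46 751] [168.1 190.4]
top0 [360 173  30  46 870] [377.4 195.7]
top0 [554 211   6  48 180] [557.2 235.5]
top0 [171 226  19  27 208] [178.9 240.6]
top0 [263 228  14  18 142] [269.3 236.3]
top0 [372 233  26  26 224] [383.9 246.6]
top0 [512 319  48  37 994] [539.4 340.7]
top0 [238 400  49  20 678] [261.8 411.3]
top0 [534 403  26  17 204] [550.5 414.4]
scene0 [   0    0   63   60 1165] [25.8 24.8]
scene0 [112   0  23  17 213] [122.2   5.1]
scene0 [ 329    0   57   89 2274] [351.2  54.2]
scene0 [353   0  38  11 314] [371.5   4.4]
scene0 [ 393    0  167   55 4121] [493.3  23.9]
scene0 [  0  69  51  40 889] [25.1 88.7]
scene0 [523  82  16  22 145] [528.2  93.3]
scene0 [180 110   7  26 167] [183. 122.]
scene0 [215 127  29  21 158] [228.5 137.7]
scene0 [ 149  144   46   61 1235] [165.8 176.1]
scene0 [287 156  10  26 177] [291.6 168.9]
scene0 [175 182  10  22 123] [178.9 191.5]
scene0 [384 182  12  26 195] [389.5 194.6]
scene0 [261 198  35  60 957] [274.1 229.9]
scene0 [ 370  214   25   75 1177] [381.9 258.8]
scene0 [ 10 288  59  41 482] [ 45.6 310.2]
scene0 [257 321  45  27 166] [277.3 333.3]
```

View pics/crop_a.png

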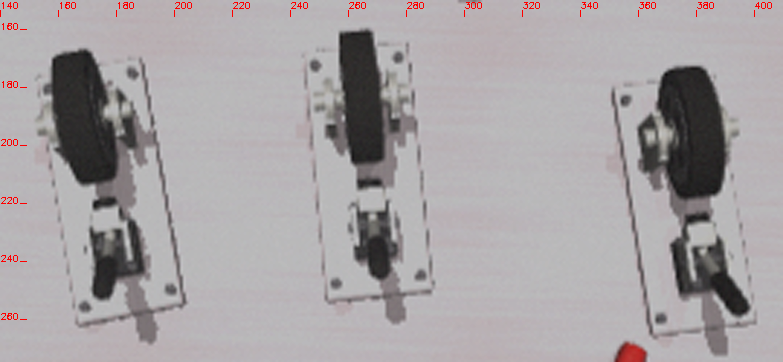

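View pics/crop_b.png

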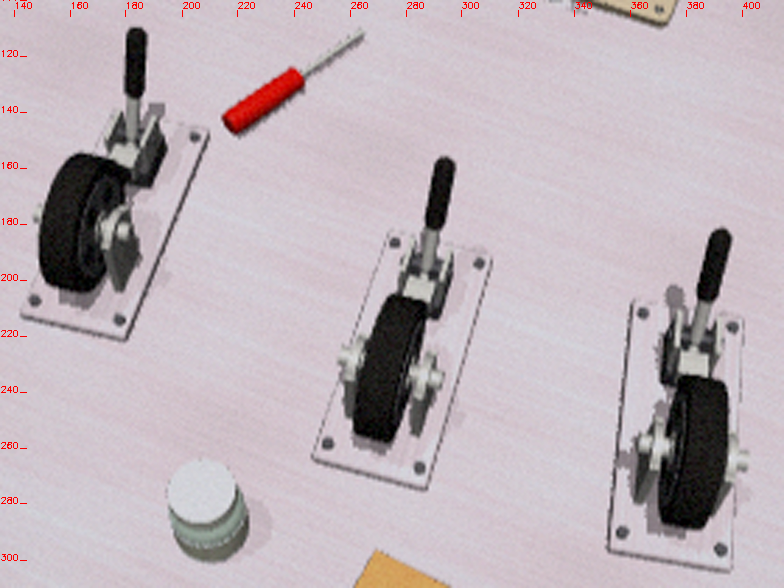

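```bash
cat > h.py <<'E'
import cv2,numpy as np
K={}
for n in("top","scene"):
    d=np.load(n+"0.npz"); R=cv2.Rodrigues(d["rvec"].astype(float))[0]; K[n]=(d["mtx"],R,d["tvec"].ravel())
def ray(n,p):
    M,R,t=K[n]; return -R.T@t, R.T@np.linalg.solve(M,[p[0],p[1],1.])
def plane(n,p,z):
    c,v=ray(n,p); return (c+v*(z-c[2])/v[2])[:2]
def tri(pa,pb):
    P=[K[n][0]@np.c_[K[n][1],K[n][2]] for n in("top","scene")]
    X=cv2.triangulatePoints(*P,np.array(pa,float),np.array(pb,float)).ravel(); return X[:3]/X[3]
A=lambda p:(p[0]/2.9+140,p[1]/2.9+150)
B=lambda p:(p[0]/2.8+135,p[1]/2.8+100)
E
python3 - <<'E'
from h import *
# corners local: FL(65,50) FR(65,-50) BR(-175,-50) BL(-175,50)
L=dict(FL=(65,50),FR=(65,-50),BR=(-175,-50),BL=(-175,50))
U={"left":(dict(FR=(140,58),BR=(185,304),BL=(79,325)),dict(FL=(731,570),FR=(608,548),BR=(632,300),BL=(744,319))),
"mid":(dict(FL=(304,53),FR=(408,42),BR=(432,290),BL=(327,301)),dict(FL=(427,489),FR=(312,459),BR=(389,231),BL=(492,259))),
"right":(dict(FL=(612,89),BR=(757,322),BL=(652,335)),dict(FL=(126,340),FR=(21,316),BL=(209,130)))}
H={"left":((103,291),(720,240)),"mid":((380,270),(443,167)),"right":((737,304),(136,38))}
def fit(l,w):
    l=np.array(l);w=np.array(w);lc,wc=l.mean(0),w.mean(0)
    a,b=l-lc,w-wc; th=np.arctan2((a[:,0]*b[:,1]-a[:,1]*b[:,0]).sum(),(a*b).sum())
    R=np.array([[np.cos(th),-np.sin(th)],[np.sin(th),np.cos(th)]]); t=wc-R@lc
    return t,th,np.abs(w-l@R.T-t).max(),R
for u,(a,b) in U.items():
    wa=[plane("top",A(p),12) for p in a.values()]; wb=[plane("scene",B(p),12) for p in b.values()]
    for nm,l,w in(("top",list(a),wa),("scene",list(b),wb),("both",list(a)+list(b),wa+wb)):
        t,th,e,R=fit([L[k] for k in l],w); print(u,nm,t.round(1),round(th,4),"res",round(e,1))
    h=tri(A(H[u][0]),B(H[u][1])); print("  handle",h.round(1),"expected",(R@[-162,0]+t).round(1), "local",(R.T@(h[:2]-t)).round(1))
    for k in("FR","FL","BL","BR"):
        if k in a and k in b: print("   ",k,tri(A(a[k]),B(b[k])).round(1))
E
```

```text
left top [588.3 258.3] 0.2331 res 1.0
left scene [597.3 262.2] 0.227 res 2.1
left both [593.5 260.4] 0.2284 res 6.1
  handle [430.7 224.9 130.4] expected [435.7 223.7] local [-166.6    2.2]
    FR [665.  227.8  -0.9]
    BL [407.9 271.2  -3.9]
    BR [430.4 172.6  -2.6]
mid top [615.8  11.4] 0.1278 res 1.5
mid scene [626.   16.8] 0.1319 res 3.6
mid both [620.9  14.1] 0.1298 res 8.6
  handle [455.6  -9.4 132.4] expected [460.2  -6.8] local [-167.   -2.]
    FR [690.  -28.9  -2.9]
    FL [675.8  71.2  -3.4]
    BL [437.6  39.4  -7.4]
    BR [450.6 -59.5  -2.6]
right top [ 593.  -286.7] 0.1641 res 1.7
right scene [ 602.5 -280.8] 0.1707 res 1.0
right both [ 597.8 -283.3] 0.1721 res 6.0
  handle [ 435.6 -314.4  133.3] expected [ 438.2 -311.1] local [-165.1   -2.8]
    FL [ 651.  -229.3   -5.6]
    BL [ 414.2 -267.6   -0.6]
```

```bash
cat > go.py <<'E'
# python3 go.py unit lx ly z : plan rows to local point of a unit, tool x = unit -y
import sys,numpy as np
from cell import readout
from scipy.spatial.transform import Rotation as Ro
U=dict(left=(593.5,260.4,.230),mid=(621,14,.130),right=(598,-283,.170))
def local(u,p):
    x,y,t=U[u]; c,s=np.cos(t),np.sin(t); d=np.array(p[:2])-(x,y)
    return np.array([c*d[0]+s*d[1],-s*d[0]+c*d[1],p[2]])
if __name__=="__main__":
    u=sys.argv[1]; g=np.array(list(map(float,sys.argv[2:5]))); x,y,t=U[u]; c,s=np.cos(t),np.sin(t)
    S=readout.read_state(); p=np.array(S["eef_pos"]); R=Ro.from_euler("xyz",S["tool_rot"])
    G=np.array([x+c*g[0]-s*g[1],y+s*g[0]+c*g[1],g[2]]); RG=Ro.from_euler("xyz",[-np.pi/2,0,t-np.pi/2])
    rv=(R.inv()*RG).as_rotvec(); D=G-p
    n=max(1,int(np.ceil(max(np.linalg.norm(D)/40,np.degrees(np.linalg.norm(rv))/5))))
    print("t",S["clock"],"local",local(u,p).round(1),"F",np.round(S["force"],1),"w",round(S["width"],1),"rows",n)
    for i in range(n):
        Ri=R*Ro.from_rotvec(rv*i/n); print((Ri.inv().apply(D/n)/40).round(2).tolist()+(np.degrees(rv)/n/5).round(2).tolist())
E
python3 go.py right 0 0 200
```

```text
t 0.1 local [-379.1 -248.7  230.5] F [-0.3 -0.6 -1. ] w 85.5 rows 12
[-0.3, 0.06, 0.89, 0.0, 0.24, -0.0]
[-0.32, 0.06, 0.89, 0.0, 0.24, -0.0]
[-0.34, 0.06, 0.88, 0.0, 0.24, -0.0]
[-0.36, 0.06, 0.87, 0.0, 0.24, -0.0]
[-0.38, 0.06, 0.87, 0.0, 0.24, -0.0]
[-0.4, 0.06, 0.86, 0.0, 0.24, -0.0]
[-0.41, 0.06, 0.85, 0.0, 0.24, -0.0]
[-0.43, 0.06, 0.84, 0.0, 0.24, -0.0]
[-0.45, 0.06, 0.83, 0.0, 0.24, -0.0]
[-0.47, 0.06, 0.82, 0.0, 0.24, -0.0]
[-0.48, 0.06, 0.81, 0.0, 0.24, -0.0]
[-0.5, 0.06, 0.8, 0.0, 0.24, -0.0]
```

>>> apply_moves:
  commands:
    - [[-0.3,0.06,0.89,0,0.24,0],[-0.32,0.06,0.89,0,0.24,0],[-0.34,0.06,0.88,0,0.24,0],[-0.36,0.06,0.87,0,0.24,0],[-0.38,0.06,0.87,0,0.24,0],[-0.4,0.06,0.86,0,0.24,0],[-0.41,0.06,0.85,0,0.24,0],[-0.43,0.06,0.84,0,0.24,0]]
  claw: 60

```text
clock: 0.77
eef_pos: [484.3, -390.6, 205.2]
tool_rot: [-1.583, 0.001, -1.348]
force: [-0.4, -0.7, 0.4]
width: 60.2
```

>>> apply_moves:
  commands:
    - [[-0.45,0.06,0.83,0,0.24,0],[-0.47,0.06,0.82,0,0.24,0],[-0.48,0.06,0.81,0,0.24,0],[-0.5,0.06,0.8,0,0.24,0]]

```text
clock: 1.1
eef_pos: [601.7, -284.5, 191.8]
tool_rot: [-1.586, 0.002, -1.436]
force: [-0.9, -1.9, -0.2]
width: 60.1
```

```bash
python3 go.py right 0 0 200
```

```text
t 1.1 local [  3.4  -2.1 191.8] F [-0.9 -1.9 -0.2] w 60.1 rows 1
[-0.05, -0.2, -0.09, 0.17, -0.4, -0.03]
```

>>> apply_moves:
  commands:
    - [[-0.05,0,-0.09,0.17,-0.4,0],[0,0,0,0,0,0]]

```text
clock: 1.27
eef_pos: [606.2, -270.2, 189.1]
tool_rot: [-1.567, 0.009, -1.384]
force: [-1.0, -1.5, 0.8]
width: 60.3
```

```bash
python3 - <<'E'
from cell import eyes
import cv2,numpy as np
a=eyes.get_image("scene")["image"][60:260,80:290,::-1]; b=eyes.get_image("top")["image"][120:320,300:460,::-1]
i=np.hstack([cv2.resize(x,None,fx=2,fy=2,interpolation=2) for x in(a,b)])
cv2.imwrite("pics/c1.png",np.clip(i*1.6,0,255).astype(np.uint8))
E
python3 go.py right 0 0 120
```

```text
t 1.3667 local [ 11.1  11.5 189.4] F [-1.3  0.5 -0.6] w 59.9 rows 2
[0.15, 0.86, -0.15, -0.03, 0.08, -0.06]
[0.15, 0.87, -0.14, -0.03, 0.08, -0.06]
```

View pics/c1.png

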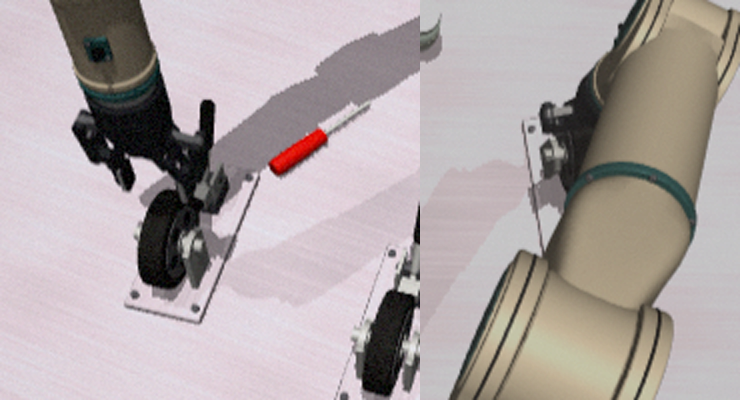

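>>> apply_moves:
  commands:
    - [[0.28,0.15,-0.27,0,0,0],[0,0,0,0,0,0],[0,0,0,0,0,0]]

```text
clock: 1.62
eef_pos: [595.6, -287.5, 182.6]
tool_rot: [-1.567, 0.008, -1.392]
force: [0.3, 0.4, -1.0]
width: 60.2
```

```bash
python3 go.py right 0 0 120
```

```text
t 1.6167 local [ -3.1  -4.  182.6] F [ 0.3  0.4 -1. ] w 60.2 rows 2
[-0.04, 0.78, 0.04, -0.02, 0.05, -0.05]
[-0.05, 0.78, 0.04, -0.02, 0.05, -0.05]
```

>>> apply_moves:
  commands:
    - [[-0.08,0.4,0.06,0,0.1,-0.1],[0,0.4,0,0,0,0],[0,0.25,0,0,0,0],[0,0.1,0,0,0,0],[0,0.05,0,0,0,0],[0,0,0,0,0,0]]

```text
clock: 2.12
eef_pos: [593.4, -293.8, 134.4]
tool_rot: [-1.568, -0.005, -1.416]
force: [-0.2, 0.5, 0.2]
width: 60.3
```

```bash
python3 go.py right 0 0 120; python3 - <<'E'
from cell import eyes
import cv2,numpy as np
a=eyes.get_image("scene")["image"][100:240,110:250,::-1]
cv2.imwrite("pics/c2.png",np.clip(cv2.resize(a,None,fx=4,fy=4,interpolation=2)*1.6,0,255).astype(np.uint8))
E
```

```text
t 2.1167 local [ -6.4  -9.8 134.4] F [-0.2  0.5  0.2] w 60.3 rows 1
[-0.25, 0.36, 0.16, -0.04, -0.18, 0.06]
```

View pics/c2.png

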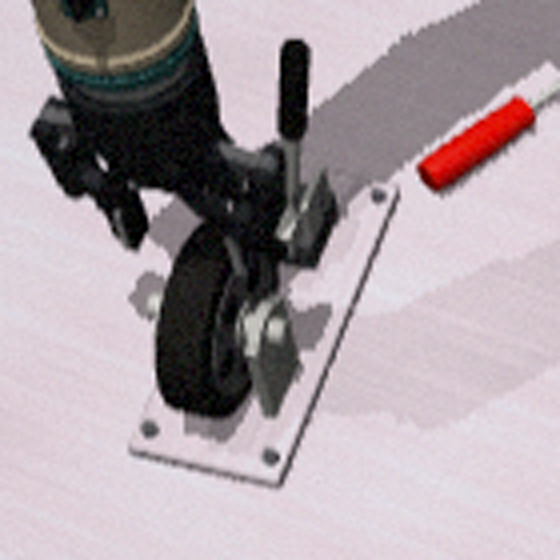

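>>> apply_moves:
  commands:
    - [[-0.1,0.15,0.08,0,-0.1,0],[-0.05,0.1,0,0,0,0],[-0.05,0.05,0,0,0,0],[-0.05,0,0,0,0,0]]

```text
clock: 2.5
eef_pos: [596.7, -283.8, 123.6]
tool_rot: [-1.564, -0.008, -1.407]
force: [-0.4, -0.2, -0.5]
width: 60.1
```

```bash
python3 go.py right 0 0 120
```

```text
t 2.5 local [ -1.4  -0.6 123.6] F [-0.4 -0.2 -0.5] w 60.1 rows 1
[-0.02, 0.09, 0.03, -0.08, -0.07, 0.09]
```

>>> apply_moves:
  commands:
    - [[-0.06,0.05,0,0,0,0],[-0.06,0,0,0,0,0],[-0.05,0,0,0,0,0],[-0.05,0,0,0,0,0]]

```text
clock: 2.83
eef_pos: [595.6, -273.3, 121.6]
tool_rot: [-1.563, -0.008, -1.406]
force: [-0.5, -0.2, -0.8]
width: 60.0
```

>>> apply_moves:
  commands:
    - [[-0.05,0,0,0,0,0],[-0.05,0,0,0,0,0]]

```text
clock: 3.0
eef_pos: [595.1, -269.9, 122.0]
tool_rot: [-1.563, -0.01, -1.406]
force: [1.0, -5.8, -3.4]
width: 60.0
```

>>> apply_moves:
  commands:
    - [[-0.05,0,0,0,0,0],[-0.05,0,0,0,0,0]]

```text
clock: 3.17
eef_pos: [594.9, -270.0, 122.1]
tool_rot: [-1.561, -0.017, -1.408]
force: [1.9, -4.6, -2.9]
width: 60.2
```

>>> apply_moves:
  commands:
    - [[-0.05,0,0,0,0,0],[-0.05,0,0,0,0,0]]

```text
clock: 3.33
eef_pos: [594.5, -270.1, 122.2]
tool_rot: [-1.56, -0.023, -1.41]
force: [2.1, -5.8, -3.9]
width: 59.9
```

```bash
python3 go.py right 0 0 120
```

```text
t 3.3333 local [ -1.2  13.3 122.2] F [ 2.1 -5.8 -3.9] w 59.9 rows 1
[0.33, 0.06, 0.03, -0.13, -0.11, 0.26]
```

>>> apply_moves:
  commands:
    - [[-0.1,0,0,0,0,0],[-0.1,0,0,0,0,0],[-0.1,0,0,0,0,0],[-0.1,0,0,0,0,0]]

```text
clock: 3.67
eef_pos: [593.4, -270.1, 121.9]
tool_rot: [-1.554, -0.046, -1.418]
force: [3.2, -8.7, -5.3]
width: 60.3
```

>>> apply_moves:
  commands:
    - [[0.15,0,0,0,0,0.1],[0.12,0,0,0,0,0.1],[0.1,0,0,0,0,0.1],[0.1,0,0,0,0,0],[0.06,0,0,0,0,0],[0.05,0,0,0,0,0]]

```text
clock: 4.17
eef_pos: [596.8, -292.6, 122.7]
tool_rot: [-1.555, -0.014, -1.418]
force: [0.4, -0.6, -0.2]
width: 60.2
```

>>> apply_moves:
  commands:
    - [[0.05,0,0,0,0,0],[0.05,0,0,0,0,0]]

```text
clock: 4.33
eef_pos: [597.4, -296.2, 122.7]
tool_rot: [-1.555, -0.013, -1.418]
force: [0.7, 0.2, -0.1]
width: 60.1
```

>>> apply_moves:
  commands:
    - [[0.05,0,0,0,0,0],[0.05,0,0,0,0,0]]

```text
clock: 4.5
eef_pos: [598.2, -299.9, 122.7]
tool_rot: [-1.555, -0.012, -1.417]
force: [0.4, -0.0, 0.1]
width: 59.9
```

>>> apply_moves:
  commands:
    - [[0.05,0,0,0,0,0],[0.05,0,0,0,0,0]]

```text
clock: 4.67
eef_pos: [598.6, -301.7, 122.7]
tool_rot: [-1.556, -0.008, -1.416]
force: [-1.0, 5.4, 3.2]
width: 59.8
```

>>> apply_moves:
  commands:
    - [[0.05,0,0,0,0,0],[0.05,0,0,0,0,0]]

```text
clock: 4.83
eef_pos: [598.8, -301.6, 122.5]
tool_rot: [-1.558, -0.002, -1.414]
force: [-1.5, 4.8, 2.7]
width: 59.9
```

```bash
python3 go.py right 0 0 120
```

```text
t 4.8333 local [ -2.4 -18.5 122.5] F [-1.5  4.8  2.7] w 59.9 rows 1
[-0.46, 0.06, 0.05, -0.15, -0.15, 0.02]
```

>>> apply_moves:
  commands:
    - [[0.1,0,0,0,0,0],[0.1,0,0,0,0,0],[0.1,0,0,0,0,0],[0.1,0,0,0,0,0]]

```text
clock: 5.17
eef_pos: [599.5, -301.6, 121.8]
tool_rot: [-1.564, 0.024, -1.406]
force: [-3.2, 8.3, 5.7]
width: 59.9
```

>>> apply_moves:
  commands:
    - [[-0.2,0,0,0,0,0],[-0.1,-0.2,0,-0.1,0,0],[-0.05,-0.6,0,0,0,0],[0,-0.8,0,0,0,0],[0,-0.4,0,0,0,0],[0,0,0,0,0,0]]

```text
clock: 5.67
eef_pos: [597.7, -290.7, 205.2]
tool_rot: [-1.576, 0.019, -1.406]
force: [-0.6, 0.1, -0.1]
width: 59.5
```

```bash
python3 go.py mid 0 -2 200
```

```text
t 5.6667 local [ -62.6 -299.1  205.2] F [-0.6  0.1 -0.1] w 59.5 rows 8
[-0.92, 0.03, 0.23, 0.01, 0.05, -0.03]
[-0.92, 0.03, 0.22, 0.01, 0.05, -0.03]
[-0.92, 0.03, 0.22, 0.01, 0.05, -0.03]
[-0.92, 0.03, 0.22, 0.01, 0.05, -0.03]
[-0.92, 0.02, 0.21, 0.01, 0.05, -0.03]
[-0.93, 0.02, 0.21, 0.01, 0.05, -0.03]
[-0.93, 0.02, 0.2, 0.01, 0.05, -0.03]
[-0.93, 0.02, 0.2, 0.01, 0.05, -0.03]
```

>>> apply_moves:
  commands:
    - [[-0.92,0.03,0.22,0,0.05,0],[-0.92,0.03,0.22,0,0.05,0],[-0.92,0.03,0.22,0,0.05,0],[-0.92,0.03,0.22,0,0.05,0],[-0.92,0,0.2,0,0.05,0],[-0.93,0,0.2,0,0.05,0],[-0.5,0,0.1,0,0.05,0],[-0.2,0,0.05,0,0.05,0]]

```text
clock: 6.33
eef_pos: [618.8, -37.6, 200.6]
tool_rot: [-1.572, 0.001, -1.456]
force: [0.2, -0.5, -0.0]
width: 60.0
```

>>> apply_moves:
  commands:
    - [[0,0,0,0,0,0],[0,0,0,0,0,0]]

```text
clock: 6.5
eef_pos: [619.0, -35.4, 199.7]
tool_rot: [-1.573, 0.0, -1.451]
force: [-0.2, 1.1, -0.3]
width: 60.4
```

```bash
python3 go.py mid 0 -2 200
```

```text
t 6.5 local [ -8.4 -48.7 199.7] F [-0.2  1.1 -0.3] w 60.4 rows 2
[-0.58, -0.0, 0.1, 0.01, -0.06, -0.0]
[-0.58, -0.0, 0.1, 0.01, -0.06, -0.0]
```

>>> apply_moves:
  commands:
    - [[-0.5,0,0.1,0,-0.1,0],[-0.4,0,0.05,0,0,0],[-0.15,0.1,0,0,0,0],[-0.05,0.2,0,0,0,0],[0,0.2,0,0,0,0],[0,0,0,0,0,0]]

```text
clock: 7.0
eef_pos: [619.6, -7.1, 177.1]
tool_rot: [-1.573, -0.01, -1.46]
force: [-0.0, -0.0, -0.3]
width: 59.7
```

```bash
python3 go.py mid 0 -2 122
```

```text
t 7.0 local [ -4.1 -20.8 177.1] F [-0.  -0.  -0.3] w 59.7 rows 2
[-0.24, 0.69, 0.05, 0.01, -0.11, 0.06]
[-0.24, 0.69, 0.05, 0.01, -0.11, 0.06]
```

>>> apply_moves:
  commands:
    - [[-0.3,0,0.05,0,-0.1,0],[-0.2,0,0,0,-0.1,0],[-0.05,0.15,0,0,0,0],[0,0.25,0,0,0,0]]

```text
clock: 7.33
eef_pos: [620.0, 12.2, 160.6]
tool_rot: [-1.571, -0.013, -1.447]
force: [0.4, 0.6, -0.2]
width: 59.8
```

```bash
python3 go.py mid 0 -2 122
```

```text
t 7.3333 local [ -1.2  -1.7 160.6] F [ 0.4  0.6 -0.2] w 59.8 rows 1
[-0.0, 0.96, 0.03, 0.01, -0.07, 0.14]
```

>>> apply_moves:
  commands:
    - [[0,0.3,0,0,-0.1,0.1],[0,0.25,0,0,0,0],[0,0.15,0,0,0,0],[0,0.07,0,0,0,0],[0,0,0,0,0,0]]

```text
clock: 7.75
eef_pos: [617.8, 11.9, 122.9]
tool_rot: [-1.577, -0.003, -1.437]
force: [0.0, 0.5, -0.5]
width: 60.3
```

```bash
python3 go.py mid 0 -2 122
```

```text
t 7.75 local [ -3.5  -1.7 122.9] F [ 0.   0.5 -0.5] w 60.3 rows 1
[0.01, 0.02, 0.09, 0.07, 0.05, 0.03]
```

>>> apply_moves:
  commands:
    - [[-0.08,0,0,0,0,0],[-0.08,0,0,0,0,0],[-0.06,0,0,0,0,0],[-0.05,0,0,0,0,0]]

```text
clock: 8.08
eef_pos: [616.7, 22.5, 123.2]
tool_rot: [-1.576, -0.003, -1.438]
force: [-0.7, -1.2, 1.1]
width: 60.0
```

>>> apply_moves:
  commands:
    - [[-0.05,0,0,0,0,0],[-0.05,0,0,0,0,0]]

```text
clock: 8.25
eef_pos: [616.6, 27.4, 124.0]
tool_rot: [-1.575, -0.003, -1.437]
force: [0.1, -0.3, 1.0]
width: 60.3
```

>>> apply_moves:
  commands:
    - [[-0.05,0,0,0,0,0],[-0.05,0,0,0,0,0]]

```text
clock: 8.42
eef_pos: [616.5, 29.5, 124.3]
tool_rot: [-1.574, -0.007, -1.438]
force: [1.1, -5.9, -3.5]
width: 60.3
```

>>> apply_moves:
  commands:
    - [[-0.05,0,0,0,0,0],[-0.05,0,0,0,0,0]]

```text
clock: 8.58
eef_pos: [616.5, 29.3, 124.1]
tool_rot: [-1.573, -0.012, -1.44]
force: [0.7, -4.4, -1.2]
width: 60.0
```

>>> apply_moves:
  commands:
    - [[-0.05,0,0,0,0,0],[-0.05,0,0,0,0,0]]

```text
clock: 8.75
eef_pos: [616.6, 29.4, 124.0]
tool_rot: [-1.572, -0.017, -1.443]
force: [0.9, -6.2, -2.8]
width: 60.4
```

>>> apply_moves:
  commands:
    - [[-0.1,0,0,0,0,0],[-0.1,0,0,0,0,0],[-0.1,0,0,0,0,0],[-0.1,0,0,0,0,0]]

```text
clock: 9.08
eef_pos: [616.6, 29.5, 123.5]
tool_rot: [-1.571, -0.036, -1.452]
force: [2.3, -8.5, -4.0]
width: 60.1
```

```bash
python3 go.py mid 0 -2 122
```

```text
t 9.0833 local [ -2.3  15.9 123.5] F [ 2.3 -8.5 -4. ] w 60.1 rows 1
[0.45, 0.05, 0.06, -0.0, -0.13, 0.42]
```

>>> apply_moves:
  commands:
    - [[0.15,0,0,0,0,0.15],[0.12,0,0,0,0,0.1],[0.1,0,0,0,0,0.1],[0.1,0,0,0,0,0],[0.06,0,0,0,0,0],[0.05,0,0,0,0,0]]

```text
clock: 9.58
eef_pos: [619.4, 8.7, 124.3]
tool_rot: [-1.57, -0.0, -1.45]
force: [-0.1, -0.8, -0.4]
width: 59.9
```

>>> apply_moves:
  commands:
    - [[0.05,0,0,0,0,0],[0.05,0,0,0,0,0]]

```text
clock: 9.75
eef_pos: [619.9, 5.4, 124.3]
tool_rot: [-1.57, 0.001, -1.45]
force: [-0.9, -0.5, 0.9]
width: 59.8
```

>>> apply_moves:
  commands:
    - [[0.05,0,0,0,0,0],[0.05,0,0,0,0,0]]

```text
clock: 9.92
eef_pos: [620.4, 1.9, 124.3]
tool_rot: [-1.57, 0.001, -1.449]
force: [-0.1, -0.4, -0.6]
width: 60.1
```

>>> apply_moves:
  commands:
    - [[0.05,0,0,0,0,0],[0.05,0,0,0,0,0]]

```text
clock: 10.08
eef_pos: [620.9, -1.9, 124.3]
tool_rot: [-1.57, 0.002, -1.448]
force: [0.5, 0.9, 0.6]
width: 60.0
```

>>> apply_moves:
  commands:
    - [[0.05,0,0,0,0,0],[0.05,0,0,0,0,0]]

```text
clock: 10.25
eef_pos: [621.0, -2.3, 124.3]
tool_rot: [-1.571, 0.006, -1.446]
force: [-0.9, 6.1, 0.1]
width: 59.7
```

>>> apply_moves:
  commands:
    - [[0.05,0,0,0,0,0],[0.05,0,0,0,0,0]]

```text
clock: 10.42
eef_pos: [621.1, -2.3, 124.1]
tool_rot: [-1.571, 0.011, -1.443]
force: [-0.7, 5.0, 1.0]
width: 60.1
```

>>> apply_moves:
  commands:
    - [[0.1,0,0,0,0,0],[0.1,0,0,0,0,0],[0.1,0,0,0,0,0],[0.1,0,0,0,0,0]]

```text
clock: 10.75
eef_pos: [621.4, -2.4, 123.6]
tool_rot: [-1.574, 0.031, -1.434]
force: [-2.1, 8.0, 1.3]
width: 59.9
```

```bash
python3 go.py mid 0 -2 122
```

```text
t 10.75 local [ -1.7 -16.3 123.6] F [-2.1  8.   1.3] w 59.9 rows 1
[-0.36, 0.05, 0.05, 0.04, 0.08, -0.35]
```

>>> apply_moves:
  commands:
    - [[-0.2,0,0,0,0,-0.1],[-0.12,-0.2,0,0,0,-0.1],[-0.05,-0.6,0,0,0,0],[0,-0.8,0,0,0,0],[0,-0.4,0,0,0,0],[0,0,0,0,0,0]]

```text
clock: 11.25
eef_pos: [618.8, 10.0, 207.0]
tool_rot: [-1.577, 0.006, -1.433]
force: [0.7, -0.2, 0.7]
width: 60.0
```

```bash
python3 go.py left -3 -1 200
```

```text
t 11.25 local [ -32.5 -249.5  207. ] F [ 0.7 -0.2  0.7] w 60.0 rows 7
[-0.89, 0.03, 0.02, 0.01, -0.15, -0.01]
[-0.89, 0.03, 0.04, 0.01, -0.15, -0.01]
[-0.89, 0.03, 0.05, 0.01, -0.15, -0.01]
[-0.89, 0.03, 0.06, 0.01, -0.15, -0.01]
[-0.89, 0.03, 0.07, 0.01, -0.15, -0.01]
[-0.89, 0.03, 0.08, 0.01, -0.15, -0.01]
[-0.89, 0.03, 0.09, 0.01, -0.15, -0.01]
```

>>> apply_moves:
  commands:
    - [[-0.9,0.03,0.02,0,-0.15,0],[-0.9,0.03,0.04,0,-0.15,0],[-0.9,0.03,0.05,0,-0.15,0],[-0.9,0.03,0.06,0,-0.15,0],[-0.9,0.03,0.07,0,-0.15,0],[-0.6,0,0.08,0,-0.15,0],[-0.4,0,0.09,0,-0.15,0],[-0.1,0,0,0,0,0]]

```text
clock: 11.92
eef_pos: [598.7, 232.6, 199.4]
tool_rot: [-1.572, -0.01, -1.349]
force: [-0.2, -0.1, 0.7]
width: 60.2
```

```bash
python3 go.py left -3 -1 160
```

```text
t 11.9167 local [ -1.3 -28.2 199.4] F [-0.2 -0.1  0.7] w 60.2 rows 2
[-0.35, 0.49, -0.02, 0.01, -0.05, 0.06]
[-0.34, 0.49, -0.02, 0.01, -0.05, 0.06]
```

>>> apply_moves:
  commands:
    - [[-0.3,0.1,-0.02,0,-0.1,0.1],[-0.3,0.2,-0.02,0,0,0],[-0.1,0.3,0,0,0,0],[0,0.2,0,0,0,0],[0,0,0,0,0,0]]

```text
clock: 12.33
eef_pos: [589.5, 257.6, 162.4]
tool_rot: [-1.574, -0.006, -1.343]
force: [-1.4, -1.0, -0.4]
width: 59.7
```

```bash
python3 go.py left -3 -1 122
```

```text
t 12.3333 local [ -4.6  -1.9 162.4] F [-1.4 -1.  -0.4] w 59.7 rows 2
[-0.01, 0.51, 0.02, 0.02, -0.01, 0.03]
[-0.01, 0.51, 0.02, 0.02, -0.01, 0.03]
```

>>> apply_moves:
  commands:
    - [[0,0.35,0,0,0,0],[0,0.25,0,0,0,0],[0,0.15,0,0,0,0],[0,0.08,0,0,0,0],[0,0,0,0,0,0]]

```text
clock: 12.75
eef_pos: [590.4, 250.9, 125.7]
tool_rot: [-1.577, -0.01, -1.35]
force: [0.3, 0.1, -0.3]
width: 59.6
```

```bash
python3 go.py left -3 -1 122
```

```text
t 12.75 local [ -5.2  -8.6 125.7] F [ 0.3  0.1 -0.3] w 59.6 rows 1
[-0.19, 0.09, 0.05, 0.07, -0.11, 0.11]
```

>>> apply_moves:
  commands:
    - [[-0.12,0.05,0,0,-0.1,0.1],[-0.12,0,0,0,0,0],[-0.1,0,0,0,0,0],[-0.07,0,0,0,0,0],[-0.05,0,0,0,0,0],[-0.05,0,0,0,0,0]]

```text
clock: 13.25
eef_pos: [587.1, 272.6, 125.5]
tool_rot: [-1.573, 0.0, -1.342]
force: [0.2, 1.2, -0.3]
width: 59.8
```

>>> apply_moves:
  commands:
    - [[-0.05,0,0,0,0,0],[-0.05,0,0,0,0,0]]

```text
clock: 13.42
eef_pos: [586.2, 277.2, 126.0]
tool_rot: [-1.572, 0.0, -1.341]
force: [0.9, -1.3, 1.5]
width: 59.9
```

>>> apply_moves:
  commands:
    - [[-0.05,0,0,0,0,0],[-0.05,0,0,0,0,0]]

```text
clock: 13.58
eef_pos: [585.8, 279.1, 126.3]
tool_rot: [-1.572, -0.003, -1.342]
force: [1.8, -6.0, -0.3]
width: 59.9
```

>>> apply_moves:
  commands:
    - [[-0.05,0,0,0,0,0],[-0.05,0,0,0,0,0]]

```text
clock: 13.75
eef_pos: [585.9, 279.0, 126.1]
tool_rot: [-1.573, -0.008, -1.345]
force: [1.4, -5.1, 0.1]
width: 60.0
```

>>> apply_moves:
  commands:
    - [[-0.05,0,0,0,0,0],[-0.05,0,0,0,0,0]]

```text
clock: 13.92
eef_pos: [586.0, 279.0, 125.9]
tool_rot: [-1.574, -0.013, -1.347]
force: [1.5, -4.9, 1.3]
width: 60.0
```

>>> apply_moves:
  commands:
    - [[-0.05,0,0,0,0,0],[-0.05,0,0,0,0,0]]

```text
clock: 14.08
eef_pos: [586.1, 279.0, 125.8]
tool_rot: [-1.574, -0.018, -1.35]
force: [-0.1, -4.9, 0.8]
width: 60.2
```

```bash
python3 go.py left -3 -1 122
```

```text
t 14.0833 local [ -3.   19.8 125.8] F [-0.1 -4.9  0.8] w 60.2 rows 1
[0.52, 0.1, 0.0, 0.04, -0.11, 0.21]
```

>>> apply_moves:
  commands:
    - [[-0.1,0,0,0,0,0],[-0.1,0,0,0,0,0],[-0.1,0,0,0,0,0],[-0.1,0,0,0,0,0]]

```text
clock: 14.42
eef_pos: [586.3, 279.2, 125.2]
tool_rot: [-1.577, -0.038, -1.359]
force: [1.8, -8.0, 2.2]
width: 60.1
```

>>> apply_moves:
  commands:
    - [[0.15,0,0,0,0,0.15],[0.12,0,0,0,0,0.15],[0.1,0,0,0,0,0.1],[0.1,0,0,0,0,0],[0.08,0,0,0,0,0],[0.06,0,0,0,0,0]]

```text
clock: 14.92
eef_pos: [591.2, 257.3, 125.6]
tool_rot: [-1.576, 0.005, -1.359]
force: [-0.1, 0.2, 0.1]
width: 59.8
```

>>> apply_moves:
  commands:
    - [[0.05,0,0,0,0,0],[0.05,0,0,0,0,0],[0.05,0,0,0,0,0],[0.05,0,0,0,0,0]]

```text
clock: 15.25
eef_pos: [592.7, 250.0, 125.5]
tool_rot: [-1.576, 0.007, -1.358]
force: [-0.8, -0.1, 0.0]
width: 60.2
```

>>> apply_moves:
  commands:
    - [[0.05,0,0,0,0,0],[0.05,0,0,0,0,0]]

```text
clock: 15.42
eef_pos: [593.5, 246.9, 125.7]
tool_rot: [-1.576, 0.008, -1.357]
force: [-0.0, 0.9, 0.5]
width: 59.6
```

>>> apply_moves:
  commands:
    - [[0.05,0,0,0,0,0],[0.05,0,0,0,0,0]]

```text
clock: 15.58
eef_pos: [594.3, 243.6, 125.8]
tool_rot: [-1.575, 0.009, -1.356]
force: [0.4, 1.5, 1.3]
width: 59.8
```

>>> apply_moves:
  commands:
    - [[0.05,0,0,0,0,0],[0.05,0,0,0,0,0]]

```text
clock: 15.75
eef_pos: [594.8, 241.3, 126.0]
tool_rot: [-1.575, 0.011, -1.356]
force: [-2.0, 4.7, -0.6]
width: 60.1
```

>>> apply_moves:
  commands:
    - [[0.05,0,0,0,0,0],[0.05,0,0,0,0,0]]

```text
clock: 15.92
eef_pos: [594.8, 241.3, 125.8]
tool_rot: [-1.574, 0.017, -1.353]
force: [-0.5, 4.8, -1.1]
width: 59.9
```

```bash
python3 go.py left -3 -1 122
```

```text
t 15.9167 local [ -3.1 -18.8 125.8] F [-0.5  4.8 -1.1] w 59.9 rows 1
[-0.44, 0.1, -0.0, 0.04, -0.14, -0.19]
```

>>> apply_moves:
  commands:
    - [[0.1,0,0,0,0,0],[0.1,0,0,0,0,0],[0.1,0,0,0,0,0],[0.1,0,0,0,0,0]]

```text
clock: 16.25
eef_pos: [595.1, 241.1, 125.3]
tool_rot: [-1.572, 0.036, -1.344]
force: [-1.7, 8.5, -1.1]
width: 60.1
```

>>> apply_moves:
  commands:
    - [[-0.15,0,0,0,0,-0.1],[-0.06,-0.1,0,0,0,-0.1],[0.03,-0.4,0,0,0,0],[0,-0.8,0,0,0,0],[0,-0.6,0,0,0,0],[0,-0.1,0,0,0,0],[0,0,0,0,0,0]]

```text
clock: 16.83
eef_pos: [592.9, 242.6, 207.2]
tool_rot: [-1.578, 0.007, -1.345]
force: [-1.3, 0.9, -0.2]
width: 60.1
```

```bash
python3 go.py left -215 0 215
```

```text
t 16.8333 local [ -4.6 -17.2 207.2] F [-1.3  0.9 -0.2] w 60.1 rows 6
[-0.07, -0.03, -0.88, 0.01, -0.01, -0.01]
[-0.07, -0.03, -0.88, 0.01, -0.01, -0.01]
[-0.07, -0.03, -0.88, 0.01, -0.01, -0.01]
[-0.07, -0.03, -0.88, 0.01, -0.01, -0.01]
[-0.07, -0.03, -0.88, 0.01, -0.01, -0.01]
[-0.07, -0.03, -0.88, 0.01, -0.01, -0.01]
```

>>> apply_moves:
  commands:
    - [[-0.07,-0.1,-0.88,0,0,0],[-0.07,-0.03,-0.88,0,0,0],[-0.07,-0.03,-0.88,0,0,0],[-0.07,-0.03,-0.88,0,0,0],[-0.07,0,-0.8,0,0,0],[-0.07,0,-0.5,0,0,0],[-0.05,0,-0.2,0,0,0],[0,0,0,0,0,0]]
  claw: 0

```text
clock: 17.5
eef_pos: [382.1, 206.2, 209.3]
tool_rot: [-1.586, -0.006, -1.349]
force: [-0.5, 0.5, -0.4]
width: -0.3
```

```bash
python3 go.py left -215 0 120; python3 - <<'E'
from cell import eyes
import cv2,numpy as np
a=eyes.get_image("scene")["image"][140:320,320:440,::-1]
cv2.imwrite("pics/c3.png",np.clip(cv2.resize(a,None,fx=3,fy=3,interpolation=2)*1.6,0,255).astype(np.uint8))
E
```

```text
t 17.5 local [-218.2   -4.6  209.3] F [-0.5  0.5 -0.4] w -0.3 rows 3
[-0.04, 0.74, 0.04, 0.06, -0.03, 0.02]
[-0.04, 0.74, 0.03, 0.06, -0.03, 0.02]
[-0.04, 0.74, 0.03, 0.06, -0.03, 0.02]
```

View pics/c3.png

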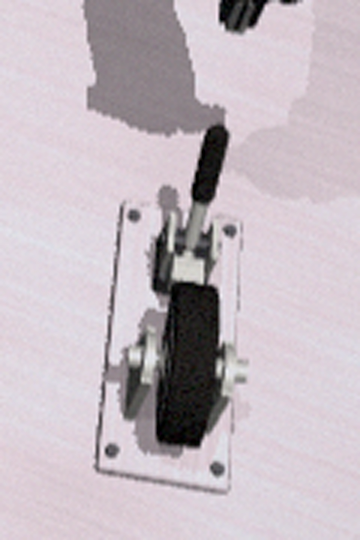

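>>> apply_moves:
  commands:
    - [[-0.05,0.5,0.03,0.1,0,0],[-0.04,0.7,0.03,0.1,0,0],[-0.03,0.5,0.03,0,0,0],[0,0.25,0,0,0,0],[0,0.12,0,0,0,0],[0,0,0,0,0,0]]

```text
clock: 18.05
eef_pos: [394.7, 211.6, 122.2]
tool_rot: [-1.558, -0.007, -1.353]
force: [0.2, -0.8, 0.3]
width: 0.2
```

```bash
python3 go.py left -190 0 120
```

```text
t 18.05 local [-204.7   -2.2  122.2] F [ 0.2 -0.8  0.3] w 0.2 rows 1
[-0.06, 0.06, 0.37, -0.14, -0.14, 0.09]
```

>>> apply_moves:
  commands:
    - [[-0.06,0,0.15,-0.1,-0.14,0.1],[0,0,0.15,0,0,0],[0,0,0.15,0,0,0],[0,0,0.15,0,0,0]]

```text
clock: 18.38
eef_pos: [417.0, 218.7, 122.9]
tool_rot: [-1.575, 0.001, -1.34]
force: [-17.8, -0.9, 11.8]
width: 0.2
```

>>> apply_moves:
  commands:
    - [[0,0,0.15,0,0,0],[0,0,0.15,0,0,0],[0,0,0.15,0,0,0],[0,0,0.15,0,0,0]]

```text
clock: 18.72
eef_pos: [414.9, 218.0, 122.4]
tool_rot: [-1.631, -0.003, -1.335]
force: [-11.8, -1.2, 4.6]
width: -0.1
```

```bash
python3 go.py left -95 0 120
```

```text
t 18.7167 local [-183.6   -0.5  122.4] F [-11.8  -1.2   4.6] w -0.1 rows 3
[0.0, -0.02, 0.74, 0.23, 0.02, 0.01]
[-0.0, -0.01, 0.74, 0.23, 0.02, 0.01]
[-0.0, 0.0, 0.74, 0.23, 0.02, 0.01]
```

>>> apply_moves:
  commands:
    - [[0,0,0.3,0.4,0,0],[0,0,0.35,0.4,0,0],[0,0,0.35,0.4,0,0]]

```text
clock: 18.97
eef_pos: [434.6, 222.4, 120.2]
tool_rot: [-1.566, -0.007, -1.331]
force: [-10.7, -1.5, 7.5]
width: -0.4
```

```bash
python3 go.py left -95 0 120
```

```text
t 18.9667 local [-163.3   -0.8  120.2] F [-10.7  -1.5   7.5] w -0.4 rows 2
[-0.0, 0.01, 0.85, -0.03, 0.06, 0.04]
[-0.01, 0.0, 0.85, -0.03, 0.06, 0.04]
```

>>> apply_moves:
  commands:
    - [[0,0,0.35,0.2,0.05,0],[0,0,0.35,0.2,0,0],[0,0,0.35,0.2,0,0]]

```text
clock: 19.22
eef_pos: [464.8, 229.5, 121.1]
tool_rot: [-1.535, -0.009, -1.333]
force: [-6.8, -1.6, 5.8]
width: -0.2
```

```bash
python3 go.py left -95 0 120
```

```text
t 19.2167 local [-132.4   -0.7  121.1] F [-6.8 -1.6  5.8] w -0.2 rows 1
[-0.01, 0.06, 0.93, -0.41, 0.1, 0.11]
```

>>> apply_moves:
  commands:
    - [[0,0,0.25,-0.2,0.1,0.1],[0,0,0.25,-0.1,0,0],[0,0,0.2,0,0,0]]

```text
clock: 19.47
eef_pos: [489.6, 235.1, 122.8]
tool_rot: [-1.57, -0.001, -1.34]
force: [0.6, -0.1, 0.7]
width: -0.1
```

```bash
python3 go.py left -95 0 120
```

```text
t 19.4667 local [-107.    -0.9  122.8] F [ 0.6 -0.1  0.7] w -0.1 rows 1
[-0.02, 0.07, 0.3, -0.01, 0.01, 0.01]
```

>>> apply_moves:
  commands:
    - [[0,0,0.1,0,0,0],[0,0,0.08,0,0,0],[0,0,0.06,0,0,0],[0,0,0.06,0,0,0]]

```text
clock: 19.8
eef_pos: [506.6, 238.9, 124.6]
tool_rot: [-1.562, 0.0, -1.341]
force: [-0.4, 0.0, 0.1]
width: 0.2
```

>>> apply_moves:
  commands:
    - [[0,0,0.06,0,0,0],[0,0,0.06,0,0,0]]

```text
clock: 19.97
eef_pos: [508.2, 239.3, 124.3]
tool_rot: [-1.569, -0.001, -1.341]
force: [-7.7, -0.6, 5.9]
width: 0.0
```

```bash
python3 go.py left -95 0 120
```

```text
t 19.9667 local [-87.8  -1.1 124.3] F [-7.7 -0.6  5.9] w 0.0 rows 1
[-0.03, 0.11, -0.18, -0.02, 0.0, 0.01]
```

>>> apply_moves:
  commands:
    - [[0,0,-0.3,0,0,0],[0,-0.1,-0.5,0,0,0],[0,-0.5,-0.5,0,0,0],[0,-0.8,-0.5,0,0,0],[0,-0.8,-0.5,0,0,0],[0,-0.5,-0.5,0,0,0],[0,-0.1,-0.4,0,0,0],[0,0,-0.2,0,0,0]]

```text
clock: 20.63
eef_pos: [372.9, 207.9, 239.1]
tool_rot: [-1.565, -0.0, -1.341]
force: [-0.4, -0.1, 0.1]
width: 0.3
```

```bash
python3 go.py left -215 0 220; python3 - <<'E'
from cell import eyes
import cv2,numpy as np
a=eyes.get_image("scene")["image"][90:350,135:435,::-1]
cv2.imwrite("pics/c4.png",np.clip(cv2.resize(a,None,fx=2.3,fy=2.3,interpolation=2)*1.6,0,255).astype(np.uint8))
E
```

```text
t 20.6333 local [-226.7   -0.8  239.1] F [-0.4 -0.1  0.1] w 0.3 rows 1
[-0.02, 0.48, 0.29, -0.06, -0.0, 0.0]
```

View pics/c4.png

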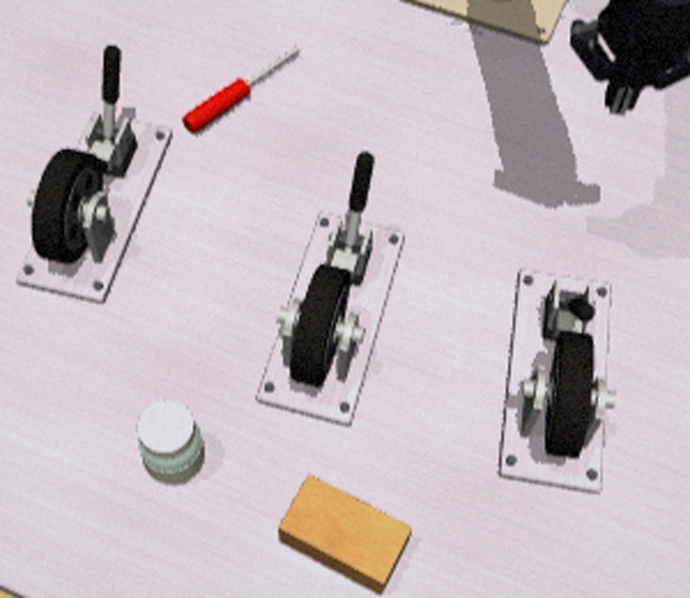

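```bash
python3 - <<'E'
import cv2,numpy as np
def load(f,k,ox,oy):
    i=cv2.imread(f); s=(int(round(i.shape[1]/k)),int(round(i.shape[0]/k)))
    return cv2.resize(i,s,interpolation=cv2.INTER_AREA),ox,oy
for n,f,k,ox,oy,g in(("start","pics/scene0.png",1,0,0,1),("rocked","pics/c3.png",3,320,140,1.6),("locked","pics/c4.png",2.3,135,90,1.6)):
    i,ox,oy=load(f,k,ox,oy); gr=cv2.cvtColor(i,6)/g
    out=[]
    for r in range(244,286,5):
        row=gr[r-oy,365-ox:405-ox]; w=np.clip(60-row,0,None); 
        c=np.where(row<50)[0]; out.append((r,int(c[0]+365),int(c[-1]+365),round(float((w*np.arange(40)).sum()/w.sum()+365),1)))
    print(n,[o[3] for o in out])
E
```

```text
start [384.5, 383.6, 382.9, 385.1, 381.8, 380.3, 380.7, 380.0, 378.9]
rocked [383.8, 383.2, 382.1, 383.4, 381.1, 381.3, 381.4, 380.4, 379.4]
locked [383.8, 383.4, 382.0, 383.3, 381.1, 381.2, 381.5, 380.5, 379.4]
```

>>> apply_moves:
  commands:
    - [[0,0,0,0,0,0],[0,0,0,0,0,0],[0,0,0,0,0,0],[0,0,0,0,0,0]]

```text
clock: 21.02
eef_pos: [373.8, 208.2, 237.4]
tool_rot: [-1.566, -0.001, -1.34]
force: [-0.6, -0.3, 0.3]
width: 0.2
```

```bash
python3 -c "
from cell import finish_job; print(finish_job())"
```

```text
the job is handed in; nothing more can be done
None
```

The worn wheel is the left one as seen from the robot. I left it leaning fully right, closed its clamp and handed the job in at about 21 s of the 64 s allowed.

- **Rocking:** I rocked each wheel fully left, then fully right, with a pause at either end. The open fingers straddled the tyre (30 mm nominal gap). From stop to stop they travelled 31.8 mm on the right wheel, 32.2 mm on the middle wheel and 38.6 mm on the left wheel. So only the left wheel has real play, about 8 mm at finger height.
- **Locking:** I left the left wheel against its right stop with about 8.5 N before touching the clamp. I then pushed the handle over centre. The force dropped to zero as it snapped over, and a light push afterwards met the closed stop.
- **Last checks:** In the last picture the left clamp is closed and the other two are open. The jar, carton and screwdriver look undisturbed, and the robot is clear at about zero force. The tyre position before and after locking agrees to about 0.2 pixels, so the lean was kept. The lean in the image is only 1–2 pixels, so it confirms the direction but not the exact 4.5 mm.
- **Disagreement:** The two cameras disagreed by 5–10 mm on where the stands are. I settled it by contact; the top view was close to right.

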